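Snug up a tapered plug in a homogeniser valve block and cap it

ROBOT

A 6-joint arm with a two-finger parallel gripper is mounted at the origin on the work surface. World frame = base frame: x ahead of the robot, y to its left, z up, the work surface at z = 0. Lengths are in m, angles in rad, forces in N, time in s.
With the tool pointing down it reaches from about 0.375 to 0.975 m from the base axis. Payload 3.8 kg.
Tool frame: the origin (TCP) lies at the very end of the fingers, on their centre line; the grasp point (between the pads) lies 19 mm behind it; z points along the fingers, y is the line along which they close (so a half turn about z gives the same grasp; the last joint's range is limited). The gripper opens to 85 mm and grips with 20 to 120 N. Pads are 22 mm wide; open, the fingers measure 114 mm over their backs; the gripper's body (76 mm by 85 mm) begins 54 mm behind the grasp point. The pads swing forward as they close: fully open they stand 13 mm farther back than shut.
Start: joints at [-1.168, 0.264, 1.604, -0, 1.274, -0.037], TCP at [0.287, -0.611, 0.231] pointing down, gripper open.
Joint ranges: [-2.63, 2.63], [-0.94, 2.18], [0.31, 2.57], [-1.31, 4.45], [0, 2.66], [-2.55, 2.55]. Speed limits (rad/s): [2.57, 2.57, 3.14, 3.14, 3.14, 3.14].

INTERFACE

Orientations are given as a rotation vector (axis times angle).
In Python, from workcell import read_state, read_camera, calibration, finish_job gives the robot as it stands.
- The arm moves only by the tool step_arm, never from a script. Its argument "commands" is a list of rows, each an object of numbers: "fingers": the gripper's target within -1 to 1 (shut at 1, half-way at 0, fully open at -1); "dx", "dy", "dz": the shift along the tool's x, y, z in m; "roll": the turn about the tool's z in degrees. In form: [{"fingers": .., "dx": .., "dy": .., "dz": .., "roll": ..}, ...]. A call has 1 to 8 rows; each row is the pose to reach, as a shift and turn from the pose commanded when the call began, along the tool's axes at that moment; what a row does not reach only later rows make up. A row lasts 1/8 s, in which the tool goes at most 62.5 mm and 10.7 degrees, less where a joint would pass 70% of its speed; a pose out of reach is approached as far as the arm can. A call with a gripper value outside its range is refused whole. The fingers move at their own pace and stop on an object; "squeeze" is the grip in N (left out, the last holds). Time passes only in rows, so rows that repeat a pose let the fingers close. It gives the time, the measured TCP pose, the force, the opening and the grip force at its end, in the units of the state.
- read_state(): the state, without advancing time (a new reading comes with each control period).
- read_camera(name): name is "scene" or "top"; returns (picture, depth): 480x640x3 uint8, blue, green, red; 480x640 float32, m along the optical axis (not along the pixel's ray), 0 where there is no reading.
- calibration(name): a dict with "intrinsics" (3x3 intrinsics, pixels), "world_to_cam" (4x4, takes a point from world to camera coordinates). Camera axes: x right, y up, looking along -z (the intrinsics and any distortion apply to the point x, -y, -z); pixel columns grow to the right and rows downward; lengths in m; the calibration is good to about 2 mm. A picture is of the moment at which its call begins. calibration takes no time and is no camera call.
- finish_job(): hands the job in; it is judged then, once.
The state is a dict: "time": time; "q": joint angles; "joint_vel": joint speeds; "joint_torque": joint torques, N m; "tool_pos": TCP position; "tcp_rot": TCP orientation; "wrist_force": force on the tool from outside, world axes, zero at the start; "torque": the same for the moment, N m; "width": opening from 0.0 (shut) to 1.0 (fully open); "grip_force": force on a finger pad.
Only numpy, scipy, OpenCV 4.12 (cv2) and the standard library are available. Lean on these libraries where they do the work, as an engineer would, in place of code of your own. Each camera call takes 0.05 s, during which the arm holds its last target. There are 200 camera calls.

TASK

The square-headed tapered plug in the steel valve block is only finger-loose. Turn it clockwise until it goes snug, at about 0.5 N m (never as much as 0.65 N m, which would overtighten it), and let go of it; then pick up the metal guard cap by its knob and seat it fully down over the plug. Do not disturb the beaker, the bottle or the wrench.

Things in the scene. Friction and masses are not known exactly. Their poses are not given: they have to be found in the camera images.
- valve_block: Fixed steel block, 120 x 130 mm in plan and 85 mm high, on a 150 x 170 mm foot plate 12 mm thick; pipe stubs reach 108 mm from its middle along +y and -y. A bolt head 5 mm high stands in each corner of the top. Origin: underside centre, on the bench, directly below the plug's axis; z up.
- port (a point): Centre of the top of the round spigot (40 mm diameter, 6 mm high, chamfered rim) in the middle of the block's top; 91 mm above the bench, z up, on the plug's axis. The cap fits over this spigot and rests on the flat block top 6 mm below this point.
- plug: Brass pipe plug, turning about the port's upright axis; clockwise from above tightens. Head: 22 x 22 mm square, 26 mm tall, on a 20 mm round threaded neck. Origin on the axis, 0.5 mm above port, 36 mm below the top of the head and 10 mm below its underside. x and y are square to the flats, z up. It stays at about this height; turning it hardly sinks it.
- plug_top (a point): Centre of the top of the plug's square head, 36.5 mm above port; axes as plug. The plug runs freely (about 0.04 N m) for an unknown 0.6 to 3.2 rad. Then the torque climbs to 0.35 N m within 0.15 rad, and on by about 0.9 N m per rad as the taper bites and locks. Where that begins differs each time and cannot be seen, only felt as torque about the upright axis.
- seat: The tapered seat inside the block, out of sight and fixed near the port's axis; its pose does not tell where the plug goes snug. A torque of 0.4 to 0.6 N m reached makes the plug snug (wedging force on the seat about 5 to 16 N); 0.7 N m overtightens it. The torque can be read while the head is held still. Let go, the head springs back up to 0.25 rad; the taper stays wedged.
- cap: Loose round steel guard cap standing on the bench, open side down: 52 mm outside and 44 mm inside diameter, 56 mm high, inside depth 51 mm, 0.12 to 0.25 kg, with a black round knob on top (24 mm diameter, 62 to 84 mm above the rim, on a 15 mm neck). Origin: centre of the open rim, z up. It starts left or right of the block, the beaker on the other side.
- cap_knob (a point): Middle of the cap's knob, on its axis, 73 mm above the cap's rim.
- beaker: Loose glass beaker, 68 mm diameter, 85 mm high, bystander. Origin: underside centre.
- bottle: Loose white bottle, 56 mm diameter, 120 mm high, bystander beyond the block. Origin: underside centre.
- wrench: Loose steel wrench, 180 mm long, lying beyond the block, bystander. Origin: about its middle, at the underside.
Mind the look-alikes: they are no part of the job. What is shaped like the valve_block but brown, pink or purple is not meant.

How it is judged:
On the way, in this order (a step that is already met when the one before it is completed fails the run):
1. the plug is snug in its taper (wedging force on the seat 3 to 22 N, that is a tightening torque of about 0.37 to 0.7 N m) and let go of (contact force between seat and anything else between 3 and 22 N and contact force between each of the arm, the fingers and plug below 0.1 N), for 0.2 s.
2. the guard cap is seated over the plug (horizontal distance between cap and port below 0.005 m and z of cap in the frame of port below -0.003 m and angle between cap's own z axis and vertical below 0.06 rad), for 0.2 s.
At the end, for the whole second after the job is handed in: The plug is wedged on its seat with 3 to 22 N (it was tightened with about 0.37 to 0.7 N m); the cap stands over it, upright within 0.06 rad, centred on the port within 5 mm, its rim more than 3 mm below the top of the spigot (6 mm when fully down), at rest and let go of (all of step 2 and contact force between seat and anything else between 3 and 22 N and linear speed of cap below 0.02 m/s and contact force between the fingers and cap below 0.1 N); the robot touches nothing.
It fails at once if the plug is overtightened (wedging force above 22 N, about 0.7 N m) (contact force between seat and anything else above 22 N).
It fails at once if the beaker is pushed more than 30 mm or tipped (distance of beaker from where it was at the start of the episode above 0.03 m or angle between beaker's own z axis and vertical above 0.3 rad).
It fails at once if the bottle is pushed more than 30 mm or tipped (distance of bottle from where it was at the start of the episode above 0.03 m or angle between bottle's own z axis and vertical above 0.3 rad).
It fails at once if the wrench is pushed more than 30 mm (distance of wrench from where it was at the start of the episode above 0.03 m).
It also fails if it takes over 72 s, if anything falls off the work surface, if the arm or the gripper's body presses on something with over 40 N, if the wrist force passes 120 N, or if a joint passes its speed limit or range.

## Working session

There is one attempt and no reset: what is moved stays moved. The work goes in short steps, Python scripts to look and compute and a tool call to move; the robot and the scene stay as the last step left them, time stands still between calls to the robot, and variables do not carry over. Pictures are saved under pics/ and viewed, at most 10 in all, crops included, and the job is handed in when it is done.

Besides the shell and the picture viewer there is one more tool, called after "Emit:" in YAML: its name, and indented under it one key for each argument. step_arm: Moves the arm, as the interface text tells. Its arguments: {"type":"object","properties":{"commands":{"type":"array","items":{"type":"object","properties":{"fingers":{"type":"number"},"dx":{"type":"number"},"dy":{"type":"number"},"dz":{"type":"number"},"roll":{"type":"number"}}}},"squeeze":{"type":"number"}},"required":["commands"]}

```bash
mkdir -p pics; ls
cat > h.py <<'E'
import numpy as np, cv2
from workcell import read_state, read_camera, calibration, finish_job
def cloud(name):
    im,d=read_camera(name); c=calibration(name); K=np.array(c["intrinsics"]); T=np.linalg.inv(np.array(c["world_to_cam"]))
    v,u=np.mgrid[:480,:640]
    x=(u-K[0,2])/K[0,0]*d; y=(v-K[1,2])/K[1,1]*d
    P=np.stack([x,-y,-d],-1)@T[:3,:3].T+T[:3,3]
    P[d==0]=np.nan
    return im,d,P
E
python3 - <<'E'
from h import *
for n in("scene","top"):
    im,d,P=cloud(n); cv2.imwrite(f"pics/{n}0.png",im); np.save(f"{n}0.npy",P)
    c=calibration(n); print(n,[k for k in c],np.linalg.inv(np.array(c["world_to_cam"]))[:3].round(3).tolist(),np.array(c["intrinsics"])[0,0])
s=read_state(); print(s)
E
```

```text
pics
scene ['intrinsics', 'world_to_cam'] [[0.715, -0.47, 0.518, 1.042], [0.7, 0.481, -0.528, -0.559], [-0.001, 0.74, 0.672, 0.733]] 433.0461197431951
top ['intrinsics', 'world_to_cam'] [[0.009, 0.987, -0.163, 0.418], [-0.999, 0.003, -0.04, -0.049], [-0.039, 0.163, 0.986, 0.945]] 473.44560231399123
{'time': 0.1, 'q': array([-1.16790718e+00,  2.64723812e-01,  1.60527297e+00, -9.98917846e-06,
        1.27373225e+00, -3.68766504e-02]), 'joint_vel': array([-0.00037769, -0.00364376, -0.00474063,  0.00020687, -0.00040945,
       -0.00035809]), 'joint_torque': array([-2.00123900e-04, -5.16709721e+01, -3.68589771e+01, -1.39223671e-04,
        6.31834060e-03,  3.27224711e-06]), 'tool_pos': array([ 0.28710516, -0.61013545,  0.23003636]), 'tcp_rot': array([-3.06390302e+00, -6.84776225e-01,  6.25043698e-04]), 'wrist_force': array([0.98612437, 1.14069043, 0.8266742 ]), 'torque': array([ 0.02542136, -0.00040243, -0.02502873]), 'grip_force': 0.0, 'width': 1.0040092755448893}
```

View pics/scene0.png

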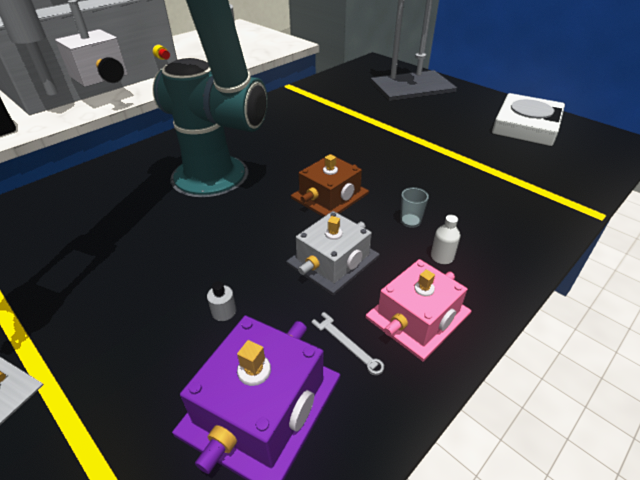

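View pics/top0.png

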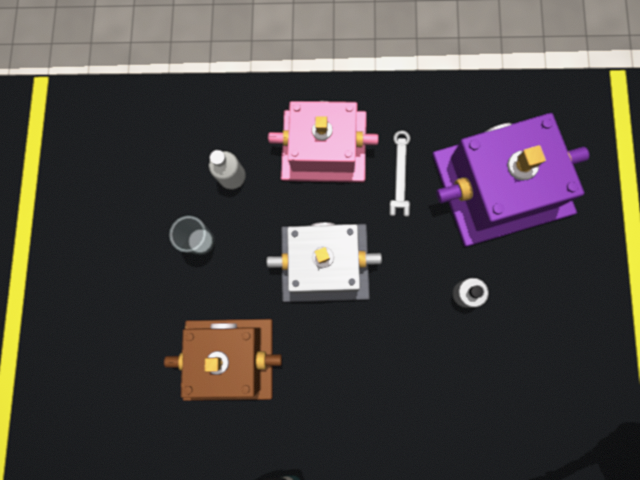

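The grey block is at scene (334,245) and top (323,258). Its plug head is at top (322,255), and the cap is at scene (221,303) and top (472,292). The beaker is at top (190,235), the bottle at (227,170) and the wrench at (400,172).

Run:
```python
from h import *
from scipy.spatial import ConvexHull
for n,box,cb in(("top",(225,300,270,385),(270,315,445,495)),("scene",(205,290,285,380),(280,325,200,245))):
    P=np.load(n+"0.npy"); im=cv2.imread(f"pics/{n}0.png").astype(int)
    a,b,c,d=box; Q=P[a:b,c:d].reshape(-1,3); C=im[a:b,c:d].reshape(-1,3)
    y=(C[:,2]-C[:,0]>50)
    h=Q[y&(Q[:,2]>.118)&(Q[:,2]<.14)]
    print(n,"head n",len(h),np.nanmedian(h,0).round(4), np.nanpercentile(h[:,2],[5,50,95]).round(4))
    if len(h)>5:
        r=cv2.minAreaRect((h[:,:2]*1000).astype(np.float32)); print("  head rect",r)
    t=Q[(np.abs(Q[:,2]-.085)<.004)&~y]; 
    r=cv2.minAreaRect((t[:,:2]*1000).astype(np.float32)); print("  block top",len(t),r)
    s=Q[(np.abs(Q[:,2]-.091)<.002)&~y]; print("  spigot?",len(s),np.nanmedian(s,0).round(4))
    a,b,c,d=cb; Q=P[a:b,c:d].reshape(-1,3)
    for z0,z1 in((.02,.05),(.05,.06),(.076,.095)):
        k=Q[(Q[:,2]>z0)&(Q[:,2]<z1)]; 
        if len(k)>4: print("  cap",z0,len(k),cv2.minEnclosingCircle((k[:,:2]*1000).astype(np.float32)),k[:,2].mean().round(4))
# beaker/bottle
P=np.load("top0.npy"); 
for nm,(a,b,c,d) in dict(bk=(210,260,165,218),bt=(145,192,205,250),wr=(125,220,385,415)).items():
    Q=P[a:b,c:d].reshape(-1,3); Q=Q[Q[:,2]>.004]; print(nm,np.nanmedian(Q,0).round(3),np.nanmin(Q,0).round(3),np.nanmax(Q,0).round(3))
for n in("top","scene"):
    im=cv2.imread(f"pics/{n}0.png"); a,b,c,d=((225,300,270,385) if n=="top" else (205,290,285,380))
    cv2.imwrite(f"pics/{n}crop.png",cv2.resize(im[a:b,c:d],None,fx=5,fy=5,interpolation=cv2.INTER_CUBIC))
```

```text
top head n 154 [ 0.5312 -0.009   0.1273] [0.1242 0.1273 0.1296]
  head rect ((531.0755004882812, -8.632579803466797), (21.95868682861328, 20.540817260742188), 22.974315643310547)
  block top 4035 ((531.3115844726562, -9.080497741699219), (120.27217864990234, 129.9275665283203), 2.07196307182312)
  spigot? 281 [ 0.5252 -0.011   0.0906]
  cap 0.02 97 ((470.2159729003906, -281.18707275390625), 25.001739501953125) 0.0352
  cap 0.05 460 ((471.6599426269531, -286.9045104980469), 25.95223617553711) 0.0558
  cap 0.076 149 ((471.5369873046875, -286.4980773925781), 12.03465747833252) 0.0836
scene head n 94 [ 0.5352 -0.0137  0.1264] [0.1199 0.1264 0.1287]
  head rect ((533.0396118164062, -10.483949661254883), (21.45623779296875, 25.260997772216797), 20.25994300842285)
  block top 1646 ((532.61669921875, -11.200057983398438), (122.19407653808594, 130.9453887939453), 1.834580898284912)
  spigot? 138 [ 0.5416 -0.0193  0.0903]
  cap 0.02 240 ((474.92999267578125, -289.89349365234375), 26.296964645385742) 0.0353
  cap 0.05 297 ((472.8417663574219, -288.3600158691406), 26.2933406829834) 0.0553
  cap 0.076 102 ((472.6746520996094, -288.3113098144531), 12.109365463256836) 0.0824
bk [0.579 0.255 0.052] [0.541 0.211 0.004] [0.639 0.317 0.089]
bt [0.701 0.177 0.08 ] [0.679 0.158 0.004] [0.779 0.244 0.124]
wr [ 0.705 -0.163  0.007] [ 0.62  -0.189  0.004] [ 0.819 -0.132  0.012]
```

View pics/topcrop.png

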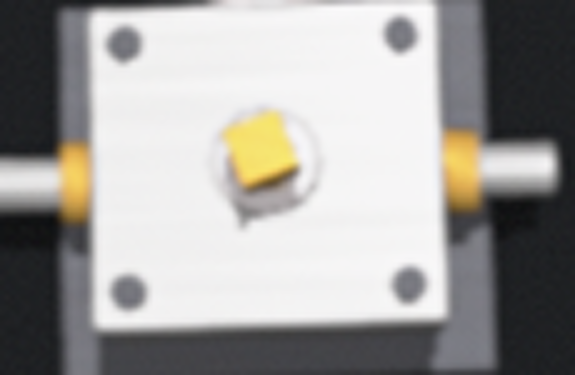

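The head is at about (0.532, -0.009) with its flats at about 22°, and the cap is at about (0.472, -0.287). I'll approach with the wrist wound anticlockwise, so there is room to turn clockwise.

Emit:
step_arm:
  commands:
    - {"fingers":-1,"dx":0.044,"dy":-0.041,"dz":0,"roll":-10}
    - {"fingers":-1,"dx":0.088,"dy":-0.081,"dz":0,"roll":-20}
    - {"fingers":-1,"dx":0.132,"dy":-0.122,"dz":0,"roll":-30}
    - {"fingers":-1,"dx":0.176,"dy":-0.162,"dz":0,"roll":-40}
    - {"fingers":-1,"dx":0.22,"dy":-0.203,"dz":0,"roll":-50}
    - {"fingers":-1,"dx":0.265,"dy":-0.244,"dz":0,"roll":-60}
    - {"fingers":-1,"dx":0.309,"dy":-0.284,"dz":0,"roll":-70}
    - {"fingers":-1,"dx":0.353,"dy":-0.325,"dz":0,"roll":-80}
  squeeze: 60

```text
time: 1.1
tool_pos: [0.4686, -0.1645, 0.231]
tcp_rot: [-1.901, -2.501, 0.0]
wrist_force: [0.3, -0.8, 0.6]
width: 0.999
grip_force: 0.0
```

```bash
cat >> h.py <<'E'
from scipy.spatial.transform import Rotation as Ro
def st():
    s=read_state(); R=Ro.from_rotvec(s["tcp_rot"]).as_matrix()
    print("t%.2f pos"%s["time"],s["tool_pos"].round(4),"yaw %.1f"%np.degrees(np.arctan2(R[1,0],R[0,0])),"tilt",R[:2,2].round(3),"q5 %.3f"%s["q"][5],"F",s["wrist_force"].round(2),"M",s["torque"].round(3),"w %.3f g %.1f"%(s["width"],s["grip_force"]))
    return s,R
def go(p,yaw):
    s,R=st(); d=R.T@(np.array(p)-s["tool_pos"]); y=np.degrees(np.arctan2(R[1,0],R[0,0]))
    print("go",d.round(4),"roll %.1f"%((y-yaw+180)%360-180))
E
python3 -c "
from h import *
go((.532,-.0095,.2),202)"
```

```text
t1.10 pos [ 0.4686 -0.1645  0.231 ] yaw 105.5 tilt [-0.  0.] q5 -0.659 F [ 0.29 -0.81  0.64] M [-0.004 -0.01  -0.016] w 0.999 g 0.0
go [0.1324 0.1026 0.031 ] roll -96.5
```

Emit:
step_arm:
  commands:
    - {"fingers":-1,"dx":0.033,"dy":0.026,"dz":0,"roll":-10}
    - {"fingers":-1,"dx":0.066,"dy":0.051,"dz":0,"roll":-20}
    - {"fingers":-1,"dx":0.099,"dy":0.077,"dz":0,"roll":-30}
    - {"fingers":-1,"dx":0.1324,"dy":0.1026,"dz":0.0,"roll":-40.5}
    - {"fingers":-1,"dx":0.1324,"dy":0.1026,"dz":0.01,"roll":-51}
    - {"fingers":-1,"dx":0.1324,"dy":0.1026,"dz":0.02,"roll":-61.5}
    - {"fingers":-1,"dx":0.1324,"dy":0.1026,"dz":0.03,"roll":-72}
    - {"fingers":-1,"dx":0.1324,"dy":0.1026,"dz":0.031,"roll":-82.5}

```text
time: 2.1
tool_pos: [0.5316, -0.0115, 0.1986]
tcp_rot: [0.221, -3.131, -0.001]
wrist_force: [-0.4, 0.4, 0.2]
width: 1.004
grip_force: 0.0
```

Run:
```python
from h import *
go((.532,-.0095,.15),202)
im,d,P=cloud("scene"); cv2.imwrite("pics/s1.png",cv2.resize(im[100:300,230:430],None,fx=3,fy=3))
```

```text
t2.10 pos [ 0.5316 -0.0115  0.1986] yaw -171.9 tilt [-0.003  0.   ] q5 -1.780 F [-0.45  0.43  0.24] M [-0.048 -0.012  0.037] w 1.004 g 0.0
go [-0.0009  0.0019  0.0486] roll -13.9
```

Emit:
step_arm:
  commands:
    - {"fingers":-1,"dx":-0.001,"dy":0.002,"dz":0.0,"roll":-7}
    - {"fingers":-1,"dx":-0.001,"dy":0.002,"dz":0.03,"roll":-14}
    - {"fingers":-1,"dx":-0.001,"dy":0.002,"dz":0.06,"roll":-14}
    - {"fingers":-1,"dx":-0.001,"dy":0.002,"dz":0.08,"roll":-14}
    - {"fingers":-1,"dx":-0.001,"dy":0.002,"dz":0.095,"roll":-14}
    - {"fingers":-1,"dx":-0.001,"dy":0.002,"dz":0.1005,"roll":-14}
    - {"fingers":-1,"dx":-0.001,"dy":0.002,"dz":0.1005,"roll":-14}

```text
time: 3.02
tool_pos: [0.5336, -0.0096, 0.0999]
tcp_rot: [0.59, -3.086, 0.0]
wrist_force: [-0.8, 0.3, -0.2]
width: 1.001
grip_force: 0.0
```

Run:
```python
from h import *
go((.532,-.0095,.098),202)
im,d,P=cloud("scene"); cv2.imwrite("pics/s1.png",cv2.resize(im[140:290,250:410],None,fx=4,fy=4))
```

```text
t3.02 pos [ 0.5336 -0.0096  0.0999] yaw -158.3 tilt [-0. -0.] q5 -2.014 F [-0.77  0.34 -0.22] M [-0.051  0.052 -0.009] w 1.001 g 0.0
go [0.0014 0.0007 0.0019] roll -0.3
```

View pics/s1.png

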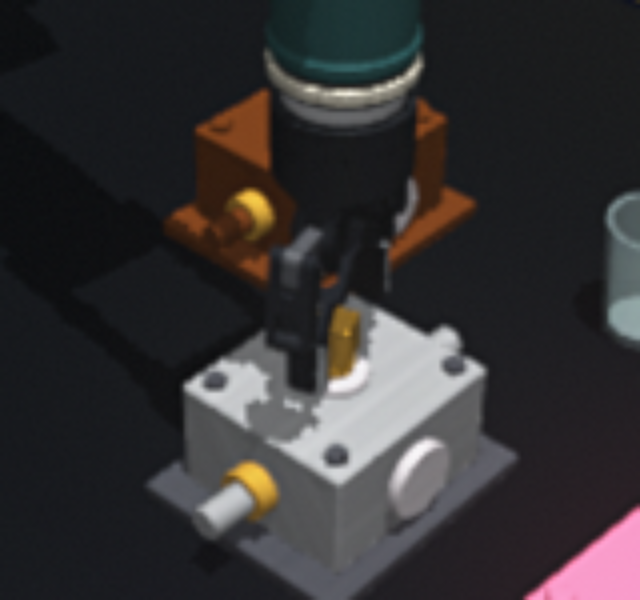

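The open fingers straddle the head: left finger at (305,340), head at (345,340) in the crop. I'll close on it.

Emit:
step_arm:
  commands:
    - {"fingers":1,"dx":0.001,"dy":0.0,"dz":0.001,"roll":0}
    - {"fingers":1,"dx":0.001,"dy":0.0,"dz":0.001,"roll":0}
    - {"fingers":1,"dx":0.001,"dy":0.0,"dz":0.001,"roll":0}
    - {"fingers":1,"dx":0.001,"dy":0.0,"dz":0.001,"roll":0}
    - {"fingers":1,"dx":0.001,"dy":0.0,"dz":0.001,"roll":0}
    - {"fingers":1,"dx":0.001,"dy":0.0,"dz":0.001,"roll":0}
  squeeze: 60

```text
time: 3.82
tool_pos: [0.5324, -0.009, 0.0994]
tcp_rot: [0.591, -3.085, -0.003]
wrist_force: [-2.6, 3.9, 4.7]
width: 0.245
grip_force: 60.3
```

```bash
python3 -c "
from h import *
st()"
```

```text
t3.83 pos [ 0.5324 -0.009   0.0994] yaw -158.3 tilt [-0.     0.002] q5 -2.015 F [-2.62  3.91  4.67] M [ 0.689  0.476 -0.038] w 0.245 g 60.3
```

Emit:
step_arm:
  commands:
    - {"fingers":1,"dx":0,"dy":0.001,"dz":0,"roll":5}
    - {"fingers":1,"dx":0,"dy":0.001,"dz":0,"roll":10}
    - {"fingers":1,"dx":0,"dy":0.001,"dz":0,"roll":12}
    - {"fingers":1,"dx":0,"dy":0.001,"dz":0,"roll":12}

```text
time: 4.32
tool_pos: [0.5324, -0.0091, 0.0994]
tcp_rot: [-0.266, 3.13, -0.0]
wrist_force: [-2.1, -0.1, 4.7]
width: 0.246
grip_force: 60.4
```

```bash
python3 -c "
from h import *
st()"
```

```text
t4.33 pos [ 0.5324 -0.0091  0.0994] yaw -170.3 tilt [ 0.001 -0.   ] q5 -1.804 F [-2.14 -0.1   4.75] M [0.043 0.353 0.028] w 0.246 g 60.4
```

Emit:
step_arm:
  commands:
    - {"fingers":1,"roll":8,"dx":0,"dy":0,"dz":0}
    - {"fingers":1,"roll":15,"dx":0,"dy":0,"dz":0}
    - {"fingers":1,"roll":15,"dx":0,"dy":0,"dz":0}

```text
time: 4.7
tool_pos: [0.5324, -0.0094, 0.0994]
tcp_rot: [0.146, 3.138, -0.001]
wrist_force: [-2.6, -1.2, 5.6]
width: 0.244
grip_force: 60.6
```

```bash
python3 -c "
from h import *
st()"
```

```text
t4.70 pos [ 0.5324 -0.0094  0.0994] yaw 174.7 tilt [ 0.    -0.001] q5 -1.542 F [-2.58 -1.19  5.62] M [-0.125  0.379  0.066] w 0.244 g 60.6
```

Emit:
step_arm:
  commands:
    - {"fingers":1,"roll":6,"dx":0,"dy":0,"dz":0}
    - {"fingers":1,"roll":12,"dx":0,"dy":0,"dz":0}
    - {"fingers":1,"roll":12,"dx":0,"dy":0,"dz":0}

```text
time: 5.08
tool_pos: [0.5323, -0.0097, 0.0994]
tcp_rot: [0.472, 3.106, -0.002]
wrist_force: [-2.1, -0.8, 5.9]
width: 0.247
grip_force: 60.6
```

```bash
python3 -c "
from h import *
st()"
```

```text
t5.08 pos [ 0.5323 -0.0097  0.0994] yaw 162.7 tilt [ 0.    -0.001] q5 -1.332 F [-2.07 -0.79  5.87] M [-0.299  0.481  0.088] w 0.247 g 60.6
```

Emit:
step_arm:
  commands:
    - {"fingers":1,"roll":6,"dx":0,"dy":0,"dz":0}
    - {"fingers":1,"roll":12,"dx":0,"dy":0,"dz":0}
    - {"fingers":1,"roll":12,"dx":0,"dy":0,"dz":0}

```text
time: 5.45
tool_pos: [0.5321, -0.0099, 0.0994]
tcp_rot: [0.794, 3.039, -0.002]
wrist_force: [-2.4, -1.9, 6.6]
width: 0.248
grip_force: 60.7
```

```bash
python3 -c "
from h import *
st()"
```

```text
t5.45 pos [ 0.5321 -0.0099  0.0994] yaw 150.7 tilt [-0.    -0.001] q5 -1.123 F [-2.41 -1.95  6.59] M [-0.376  0.558 -0.028] w 0.248 g 60.7
```

Emit:
step_arm:
  commands:
    - {"fingers":1,"roll":8,"dx":0,"dy":0,"dz":0}
    - {"fingers":1,"roll":15,"dx":0,"dy":0,"dz":0}
    - {"fingers":1,"roll":15,"dx":0,"dy":0,"dz":0}

```text
time: 5.82
tool_pos: [0.5319, -0.0101, 0.0994]
tcp_rot: [1.184, 2.91, -0.003]
wrist_force: [-2.5, -3.0, 6.6]
width: 0.244
grip_force: 60.8
```

```bash
python3 -c "
from h import *
st()"
```

```text
t5.83 pos [ 0.5319 -0.0101  0.0994] yaw 135.7 tilt [-0.001 -0.002] q5 -0.861 F [-2.52 -3.03  6.62] M [-0.529  0.617  0.049] w 0.244 g 60.8
```

Emit:
step_arm:
  commands:
    - {"fingers":1,"roll":8,"dx":0,"dy":0,"dz":0}
    - {"fingers":1,"roll":15,"dx":0,"dy":0,"dz":0}
    - {"fingers":1,"roll":15,"dx":0,"dy":0,"dz":0}

```text
time: 6.2
tool_pos: [0.5316, -0.0103, 0.0994]
tcp_rot: [-1.554, -2.73, 0.004]
wrist_force: [-4.1, -3.3, 6.4]
width: 0.247
grip_force: 60.9
```

```bash
python3 -c "
from h import *
st()"
```

```text
t6.20 pos [ 0.5316 -0.0103  0.0994] yaw 120.7 tilt [-0.001 -0.002] q5 -0.599 F [-4.11 -3.3   6.39] M [-0.568  0.79   0.059] w 0.247 g 60.9
```

Emit:
step_arm:
  commands:
    - {"fingers":1,"roll":8,"dx":0,"dy":0,"dz":0}
    - {"fingers":1,"roll":15,"dx":0,"dy":0,"dz":0}
    - {"fingers":1,"roll":15,"dx":0,"dy":0,"dz":0}

```text
time: 6.58
tool_pos: [0.5313, -0.0103, 0.0994]
tcp_rot: [-1.897, -2.504, 0.005]
wrist_force: [-5.4, -4.2, 8.2]
width: 0.245
grip_force: 61.0
```

```bash
python3 -c "
from h import *
st()"
```

```text
t6.58 pos [ 0.5313 -0.0103  0.0994] yaw 105.7 tilt [-0.002 -0.002] q5 -0.337 F [-5.42 -4.23  8.15] M [-0.593  0.987  0.013] w 0.245 g 61.0
```

Emit:
step_arm:
  commands:
    - {"fingers":1,"roll":8,"dx":-0.0005,"dy":-0.0012,"dz":-0.001}
    - {"fingers":1,"roll":15,"dx":-0.0005,"dy":-0.0012,"dz":-0.001}
    - {"fingers":1,"roll":15,"dx":-0.0005,"dy":-0.0012,"dz":-0.001}

```text
time: 6.95
tool_pos: [0.5308, -0.0104, 0.0995]
tcp_rot: [2.206, 2.237, -0.002]
wrist_force: [-0.6, -1.7, 1.3]
width: 0.248
grip_force: 60.0
```

```bash
python3 -c "
from h import *
st()"
```

```text
t6.95 pos [ 0.5308 -0.0104  0.0995] yaw 90.8 tilt [-0.001 -0.001] q5 -0.079 F [-0.63 -1.74  1.33] M [-0.354  0.266 -0.025] w 0.248 g 60.0
```

Emit:
step_arm:
  commands:
    - {"fingers":1,"roll":8,"dx":0,"dy":0,"dz":0}
    - {"fingers":1,"roll":15,"dx":0,"dy":0,"dz":0}
    - {"fingers":1,"roll":15,"dx":0,"dy":0,"dz":0}

```text
time: 7.32
tool_pos: [0.5306, -0.0103, 0.0995]
tcp_rot: [-2.477, -1.932, 0.002]
wrist_force: [-2.2, -2.5, 1.9]
width: 0.245
grip_force: 60.2
```

```bash
python3 -c "
from h import *
st()"
```

```text
t7.33 pos [ 0.5306 -0.0103  0.0995] yaw 75.9 tilt [-0.001 -0.001] q5 0.181 F [-2.23 -2.48  1.93] M [-0.417  0.482  0.039] w 0.245 g 60.2
```

Emit:
step_arm:
  commands:
    - {"fingers":1,"roll":8,"dx":0,"dy":0,"dz":0}
    - {"fingers":1,"roll":15,"dx":0,"dy":0,"dz":0}
    - {"fingers":1,"roll":15,"dx":0,"dy":0,"dz":0}

```text
time: 7.7
tool_pos: [0.5303, -0.0101, 0.0995]
tcp_rot: [-2.707, -1.594, 0.003]
wrist_force: [-3.6, -2.2, 2.3]
width: 0.244
grip_force: 60.3
```

```bash
python3 -c "
from h import *
st()"
```

```text
t7.70 pos [ 0.5303 -0.0101  0.0995] yaw 61.0 tilt [-0.002 -0.001] q5 0.441 F [-3.63 -2.22  2.28] M [-0.345  0.706  0.317] w 0.244 g 60.3
```

The torque has started to rise, to 0.32 N m. I'll use small steps from here.

Emit:
step_arm:
  commands:
    - {"fingers":1,"roll":3,"dx":0,"dy":0,"dz":0}
    - {"fingers":1,"roll":3,"dx":0,"dy":0,"dz":0}
    - {"fingers":1,"roll":3,"dx":0,"dy":0,"dz":0}

```text
time: 8.07
tool_pos: [0.5303, -0.01, 0.0995]
tcp_rot: [-2.748, -1.522, 0.003]
wrist_force: [-5.1, -2.6, 2.2]
width: 0.248
grip_force: 60.4
```

```bash
cat > m.py <<'E'
from h import *
m=[]
for i in range(5):
    m.append(read_state()["torque"][2]); read_camera("top")
print(np.round(m,3),"mean %.3f"%np.mean(m)); st()
E
python3 m.py
```

```text
[0.451 0.454 0.489 0.447 0.459] mean 0.460
t8.32 pos [ 0.5303 -0.0101  0.0995] yaw 58.0 tilt [-0.002 -0.   ] q5 0.494 F [-4.62 -2.78  2.35] M [-0.382  0.83   0.484] w 0.249 g 60.4
```

Emit:
step_arm:
  commands:
    - {"fingers":1,"roll":2,"dx":0,"dy":0,"dz":0}
    - {"fingers":1,"roll":2,"dx":0,"dy":0,"dz":0}
    - {"fingers":1,"roll":2,"dx":0,"dy":0,"dz":0}

```text
time: 8.7
tool_pos: [0.5303, -0.01, 0.0995]
tcp_rot: [-2.774, -1.474, 0.003]
wrist_force: [-5.2, -2.3, 2.6]
width: 0.247
grip_force: 60.4
```

```bash
python3 m.py
```

```text
[0.45  0.484 0.488 0.439 0.44 ] mean 0.460
t8.95 pos [ 0.5303 -0.01    0.0995] yaw 56.0 tilt [-0.002 -0.   ] q5 0.529 F [-3.89 -2.56  2.82] M [-0.337  0.866  0.467] w 0.247 g 60.4
```

Emit:
step_arm:
  commands:
    - {"fingers":1,"roll":2.5,"dx":0,"dy":0,"dz":0}
    - {"fingers":1,"roll":2.5,"dx":0,"dy":0,"dz":0}
    - {"fingers":1,"roll":2.5,"dx":0,"dy":0,"dz":0}

```text
time: 9.32
tool_pos: [0.5302, -0.01, 0.0995]
tcp_rot: [-2.805, -1.413, 0.003]
wrist_force: [-4.3, -2.6, 2.9]
width: 0.247
grip_force: 60.4
```

```bash
python3 m.py
```

```text
[0.557 0.519 0.476 0.514 0.511] mean 0.515
t9.57 pos [ 0.5302 -0.01    0.0995] yaw 53.5 tilt [-0.002 -0.   ] q5 0.573 F [-5.16 -3.24  3.11] M [-0.336  0.843  0.508] w 0.244 g 60.4
```

The torque is about 0.51 N m with the head held. I'll let go and rise.

Emit:
step_arm:
  commands:
    - {"fingers":-1,"dx":0,"dy":0,"dz":0,"roll":0}
    - {"fingers":-1,"dx":0,"dy":0,"dz":0,"roll":0}
    - {"fingers":-1,"dx":0,"dy":0,"dz":0,"roll":0}
    - {"fingers":-1,"dx":0,"dy":0,"dz":0,"roll":0}
    - {"fingers":-1,"dx":0,"dy":0,"dz":0,"roll":0}
    - {"fingers":-1,"dx":0,"dy":0,"dz":-0.03,"roll":0}
    - {"fingers":-1,"dx":0,"dy":0,"dz":-0.07,"roll":0}
    - {"fingers":-1,"dx":0,"dy":0,"dz":-0.1,"roll":0}

```text
time: 10.58
tool_pos: [0.5316, -0.0099, 0.2015]
tcp_rot: [2.808, 1.406, 0.002]
wrist_force: [-0.2, -0.6, -0.1]
width: 1.0
grip_force: 0.0
```

```bash
python3 -c "
from h import *
go((.4715,-.287,.13),53.5)"
```

```text
t10.57 pos [ 0.5316 -0.0099  0.2015] yaw 53.2 tilt [ 0.002 -0.   ] q5 0.577 F [-0.2  -0.65 -0.12] M [0.034 0.017 0.016] w 1.000 g 0.0
go [-0.258   0.1177  0.0714] roll -0.3
```

Emit:
step_arm:
  commands:
    - {"fingers":-1,"dx":-0.05,"dy":0.023,"dz":0,"roll":0}
    - {"fingers":-1,"dx":-0.1,"dy":0.046,"dz":0,"roll":0}
    - {"fingers":-1,"dx":-0.15,"dy":0.069,"dz":0,"roll":0}
    - {"fingers":-1,"dx":-0.2,"dy":0.092,"dz":0,"roll":0}
    - {"fingers":-1,"dx":-0.24,"dy":0.11,"dz":0.02,"roll":0}
    - {"fingers":-1,"dx":-0.258,"dy":0.1177,"dz":0.05,"roll":0}
    - {"fingers":-1,"dx":-0.258,"dy":0.1177,"dz":0.0715,"roll":0}
    - {"fingers":-1,"dx":-0.258,"dy":0.1177,"dz":0.0715,"roll":0}

```text
time: 11.58
tool_pos: [0.4691, -0.2862, 0.1261]
tcp_rot: [-2.806, -1.404, 0.004]
wrist_force: [-0.9, 0.1, -0.5]
width: 1.001
grip_force: 0.0
```

```bash
python3 -c "
from h import *
go((.4715,-.287,.06),53.5)"
```

```text
t11.57 pos [ 0.4691 -0.2862  0.1261] yaw 53.2 tilt [-0.004  0.003] q5 0.050 F [-0.92  0.14 -0.45] M [-0.003  0.005  0.002] w 1.001 g 0.0
go [0.0009 0.0027 0.0661] roll -0.3
```

Emit:
step_arm:
  commands:
    - {"fingers":-1,"dx":0,"dy":0,"dz":0.02,"roll":0}
    - {"fingers":-1,"dx":0,"dy":0,"dz":0.035,"roll":0}
    - {"fingers":-1,"dx":0,"dy":0,"dz":0.035,"roll":0}
    - {"fingers":-1,"dx":0,"dy":0,"dz":0.035,"roll":0}

```text
time: 12.08
tool_pos: [0.4713, -0.2871, 0.094]
tcp_rot: [2.808, 1.407, 0.001]
wrist_force: [0.6, -0.8, -0.7]
width: 0.999
grip_force: 0.0
```

Run:
```python
from h import *
go((.4715,-.287,.06),53.5)
im,d,P=cloud("scene"); cv2.imwrite("pics/s2.png",cv2.resize(im[200:340,140:300],None,fx=4,fy=4))
```

```text
t12.07 pos [ 0.4713 -0.2871  0.094 ] yaw 53.2 tilt [ 0.001 -0.001] q5 0.050 F [ 0.59 -0.77 -0.65] M [ 0.002 -0.008  0.018] w 0.999 g 0.0
go [0.0001 0.0001 0.034 ] roll -0.3
```

View pics/s2.png

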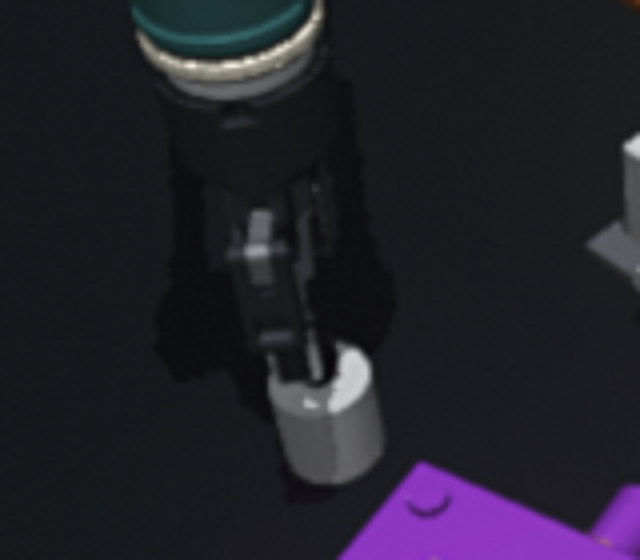

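The gripper is centred over the cap, with the cap top at (325,370) in the crop. I'll lower it and close on the knob.

Emit:
step_arm:
  commands:
    - {"fingers":-1,"dx":0,"dy":0,"dz":0.02,"roll":0}
    - {"fingers":-1,"dx":0,"dy":0,"dz":0.033,"roll":0}
    - {"fingers":-1,"dx":0,"dy":0,"dz":0.033,"roll":0}
    - {"fingers":1,"dx":0,"dy":0,"dz":0.033,"roll":0}
    - {"fingers":1,"dx":0,"dy":0,"dz":0.033,"roll":0}
    - {"fingers":1,"dx":0,"dy":0,"dz":0.033,"roll":0}
    - {"fingers":1,"dx":0,"dy":0,"dz":0.033,"roll":0}
    - {"fingers":1,"dx":0,"dy":0,"dz":0.033,"roll":0}
  squeeze: 50

```text
time: 13.12
tool_pos: [0.4712, -0.2873, 0.061]
tcp_rot: [2.808, 1.406, 0.001]
wrist_force: [-1.0, 1.5, 4.6]
width: 0.262
grip_force: 49.0
```

```bash
python3 -c "
from h import *
st()"
```

```text
t13.12 pos [ 0.4712 -0.2873  0.061 ] yaw 53.2 tilt [ 0.001 -0.001] q5 0.050 F [-1.01  1.52  4.55] M [ 0.108  0.104 -0.032] w 0.262 g 49.0
```

Emit:
step_arm:
  commands:
    - {"fingers":1,"dx":0,"dy":0,"dz":-0.02,"roll":0}
    - {"fingers":1,"dx":0,"dy":0,"dz":-0.05,"roll":0}
    - {"fingers":1,"dx":0,"dy":0,"dz":-0.09,"roll":0}
    - {"fingers":1,"dx":0,"dy":0,"dz":-0.13,"roll":0}
    - {"fingers":1,"dx":0,"dy":0,"dz":-0.16,"roll":0}
    - {"fingers":1,"dx":0,"dy":0,"dz":-0.16,"roll":0}

```text
time: 13.88
tool_pos: [0.4722, -0.2879, 0.2226]
tcp_rot: [2.805, 1.405, 0.004]
wrist_force: [1.2, 0.5, -2.2]
width: 0.262
grip_force: 49.4
```

```bash
python3 -c "
from h import *
go((.5312,-.0092,.22),53.2)"
```

```text
t13.88 pos [ 0.4722 -0.2879  0.2226] yaw 53.2 tilt [ 0.004 -0.003] q5 0.050 F [ 1.2   0.52 -2.19] M [ 0.021 -0.023  0.002] w 0.262 g 49.4
go [ 0.2585 -0.1197  0.002 ] roll -0.0
```

Emit:
step_arm:
  commands:
    - {"fingers":1,"dx":0.04,"dy":-0.018,"dz":0,"roll":0}
    - {"fingers":1,"dx":0.09,"dy":-0.041,"dz":0,"roll":0}
    - {"fingers":1,"dx":0.14,"dy":-0.064,"dz":0,"roll":0}
    - {"fingers":1,"dx":0.19,"dy":-0.087,"dz":0,"roll":0}
    - {"fingers":1,"dx":0.23,"dy":-0.106,"dz":0,"roll":0}
    - {"fingers":1,"dx":0.2585,"dy":-0.119,"dz":0,"roll":0}
    - {"fingers":1,"dx":0.2585,"dy":-0.119,"dz":0,"roll":0}
    - {"fingers":1,"dx":0.2585,"dy":-0.119,"dz":0,"roll":0}

```text
time: 14.88
tool_pos: [0.5292, -0.0089, 0.2182]
tcp_rot: [-2.808, -1.407, 0.005]
wrist_force: [-0.2, 0.6, -2.2]
width: 0.262
grip_force: 49.5
```

Run:
```python
from h import *
go((.5312,-.0092,.22),53.2)
im,d,P=cloud("scene"); cv2.imwrite("pics/s3.png",cv2.resize(im[120:290,250:420],None,fx=3.5,fy=3.5))
```

```text
t14.88 pos [ 0.5292 -0.0089  0.2182] yaw 53.2 tilt [-0.003 -0.   ] q5 0.578 F [-0.25  0.64 -2.17] M [-0.044 -0.003 -0.005] w 0.262 g 49.5
go [ 0.0009  0.0018 -0.0018] roll 0.0
```

View pics/s3.png

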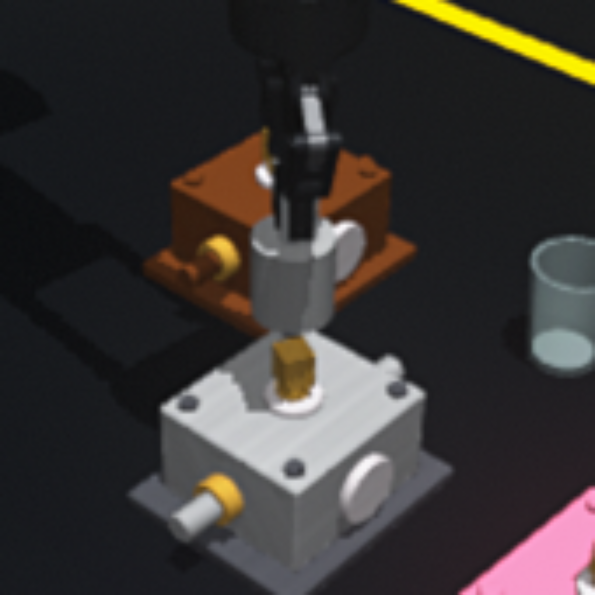

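The cap hangs upright above the plug: cap at (293,275), head at (293,365) in the crop. I'll settle there and lower part way.

Emit:
step_arm:
  commands:
    - {"fingers":1,"dx":0,"dy":0,"dz":0,"roll":0}
    - {"fingers":1,"dx":0,"dy":0,"dz":0,"roll":0}
    - {"fingers":1,"dx":0,"dy":0,"dz":0.015,"roll":0}
    - {"fingers":1,"dx":0,"dy":0,"dz":0.015,"roll":0}

```text
time: 15.42
tool_pos: [0.5288, -0.0088, 0.2031]
tcp_rot: [-2.808, -1.405, 0.005]
wrist_force: [-0.5, -0.4, -2.0]
width: 0.258
grip_force: 49.5
```

Run:
```python
from h import *
go((.5312,-.0092,.146),53.2)
im,d,P=cloud("scene"); Q=P[120:290,250:420].reshape(-1,3); z=read_state()["tool_pos"][2]-.061
from scipy.optimize import least_squares
k=Q[(Q[:,2]>z+.012)&(Q[:,2]<z+.05)&(np.hypot(Q[:,0]-.531,Q[:,1]+.009)<.035)]
r=least_squares(lambda c:np.hypot(k[:,0]-c[0],k[:,1]-c[1])-.026,(.531,-.009),loss="soft_l1",f_scale=.001); print("cap(scene)",len(k),r.x.round(4))
```

```text
t15.43 pos [ 0.5288 -0.0088  0.2031] yaw 53.2 tilt [-0.004  0.   ] q5 0.579 F [-0.46 -0.44 -2.  ] M [ 0.051  0.047 -0.005] w 0.258 g 49.5
go [0.0012 0.0023 0.0571] roll -0.0
cap(scene) 340 [ 0.5294 -0.0097]
```

Emit:
step_arm:
  commands:
    - {"fingers":1,"dx":0.001,"dy":0.0026,"dz":0,"roll":0}
    - {"fingers":1,"dx":0.001,"dy":0.0026,"dz":0.01,"roll":0}
    - {"fingers":1,"dx":0.001,"dy":0.0026,"dz":0.02,"roll":0}
    - {"fingers":1,"dx":0.001,"dy":0.0026,"dz":0.03,"roll":0}
    - {"fingers":1,"dx":0.001,"dy":0.0026,"dz":0.038,"roll":0}
    - {"fingers":1,"dx":0.001,"dy":0.0026,"dz":0.046,"roll":0}
    - {"fingers":1,"dx":0.001,"dy":0.0026,"dz":0.046,"roll":0}

```text
time: 16.35
tool_pos: [0.5324, -0.0094, 0.1583]
tcp_rot: [-2.808, -1.406, 0.002]
wrist_force: [-0.2, 0.1, -2.8]
width: 0.264
grip_force: 49.5
```

```bash
python3 -c "
from h import *
go((.5312,-.0092,.146),53.2)"
```

```text
t16.35 pos [ 0.5324 -0.0094  0.1583] yaw 53.2 tilt [-0.002  0.   ] q5 0.578 F [-0.17  0.06 -2.75] M [-0.022  0.051 -0.002] w 0.264 g 49.5
go [-0.0006 -0.0011  0.0123] roll -0.0
```

Emit:
step_arm:
  commands:
    - {"fingers":1,"dx":-0.0003,"dy":-0.0008,"dz":0.002,"roll":0}
    - {"fingers":1,"dx":-0.0003,"dy":-0.0008,"dz":0.005,"roll":0}
    - {"fingers":1,"dx":-0.0003,"dy":-0.0008,"dz":0.008,"roll":0}
    - {"fingers":1,"dx":-0.0003,"dy":-0.0008,"dz":0.01,"roll":0}
    - {"fingers":1,"dx":-0.0003,"dy":-0.0008,"dz":0.01,"roll":0}

```text
time: 16.98
tool_pos: [0.5321, -0.0092, 0.149]
tcp_rot: [-2.809, -1.407, 0.001]
wrist_force: [0.6, -0.1, -2.0]
width: 0.257
grip_force: 49.5
```

```bash
python3 -c "
from h import *
go((.5312,-.0092,.146),53.2)"
```

```text
t16.98 pos [ 0.5321 -0.0092  0.149 ] yaw 53.2 tilt [-0.  0.] q5 0.578 F [ 0.62 -0.12 -2.03] M [-0.019 -0.045 -0.005] w 0.257 g 49.5
go [-0.0005 -0.0007  0.003 ] roll 0.0
```

Rim is at about 0.088, which puts it below the spigot top, and there is no contact force. I'll lower the last few millimetres.

Emit:
step_arm:
  commands:
    - {"fingers":1,"dx":0,"dy":0,"dz":0.001,"roll":0}
    - {"fingers":1,"dx":0,"dy":0,"dz":0.002,"roll":0}
    - {"fingers":1,"dx":0,"dy":0,"dz":0.003,"roll":0}
    - {"fingers":1,"dx":0,"dy":0,"dz":0.004,"roll":0}
    - {"fingers":1,"dx":0,"dy":0,"dz":0.004,"roll":0}

```text
time: 17.6
tool_pos: [0.5324, -0.0092, 0.146]
tcp_rot: [2.809, 1.407, 0.0]
wrist_force: [-2.9, -0.4, 3.9]
width: 0.258
grip_force: 50.1
```

```bash
python3 -c "
from h import *
go((.5312,-.0092,.146),53.2)"
```

```text
t17.60 pos [ 0.5324 -0.0092  0.146 ] yaw 53.2 tilt [0. 0.] q5 0.578 F [-2.86 -0.35  3.87] M [ 0.086  0.482 -0.008] w 0.258 g 50.1
go [-0.0007 -0.0009 -0.    ] roll -0.0
```

The cap is resting at TCP 0.146, so its rim is at 0.085. I'll release and rise.

Emit:
step_arm:
  commands:
    - {"fingers":-1,"dx":0,"dy":0,"dz":-0.001,"roll":0}
    - {"fingers":-1,"dx":0,"dy":0,"dz":-0.001,"roll":0}
    - {"fingers":-1,"dx":0,"dy":0,"dz":-0.001,"roll":0}
    - {"fingers":-1,"dx":0,"dy":0,"dz":-0.001,"roll":0}
    - {"fingers":-1,"dx":0,"dy":0,"dz":-0.001,"roll":0}
    - {"fingers":-1,"dx":0,"dy":0,"dz":-0.03,"roll":0}
    - {"fingers":-1,"dx":0,"dy":0,"dz":-0.08,"roll":0}
    - {"fingers":-1,"dx":0,"dy":0,"dz":-0.12,"roll":0}

```text
time: 18.6
tool_pos: [0.5325, -0.0092, 0.267]
tcp_rot: [2.809, 1.406, 0.001]
wrist_force: [1.2, 0.5, 0.2]
width: 1.004
grip_force: 0.0
```

Emit:
step_arm:
  commands:
    - {"fingers":-1,"dx":-0.05,"dy":0.02,"dz":0,"roll":0}
    - {"fingers":-1,"dx":-0.1,"dy":0.04,"dz":0,"roll":0}
    - {"fingers":-1,"dx":-0.15,"dy":0.06,"dz":0,"roll":0}
    - {"fingers":-1,"dx":-0.15,"dy":0.06,"dz":0,"roll":0}
    - {"fingers":-1,"dx":-0.15,"dy":0.06,"dz":0,"roll":0}

```text
time: 19.23
tool_pos: [0.4904, -0.1652, 0.2652]
tcp_rot: [-2.809, -1.405, -0.0]
wrist_force: [-0.8, -0.3, 0.2]
width: 0.999
grip_force: 0.0
```

Run:
```python
from h import *
st()
im,d,P=cloud("top"); Q=P[200:310,270:385].reshape(-1,3)
for a,b in((.138,.143),(.164,.175)):
    k=Q[(Q[:,2]>a)&(Q[:,2]<b)]
    if len(k)>4: print(a,len(k),cv2.minEnclosingCircle((k[:,:2]*1000).astype(np.float32)),np.median(k[:,2]).round(4))
cv2.imwrite("pics/t4.png",im)
```

```text
t19.23 pos [ 0.4904 -0.1652  0.2652] yaw 53.1 tilt [-0.     0.001] q5 0.270 F [-0.8  -0.3   0.18] M [0.021 0.029 0.012] w 0.999 g 0.0
0.138 479 ((532.630126953125, -9.25793170928955), 25.78468894958496) 0.1409
0.164 157 ((532.5498657226562, -9.280561447143555), 11.902740478515625) 0.1688
```

View pics/t4.png

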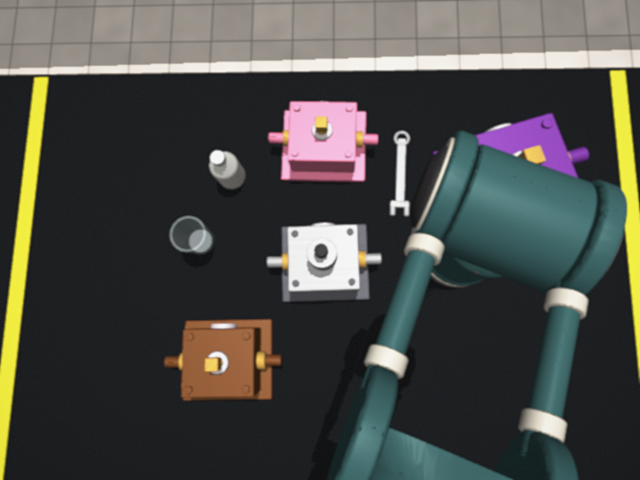

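The cap sits on the block at (322,252). Its top measures 0.141 m, which means fully down, and it is centred within about 1.5 mm. The beaker, bottle and wrench have not moved.

```bash
python3 -c "
from h import *
print(finish_job())"
```

```text
the job is handed in; nothing more can be done
None
```

I tightened the plug to about 0.51 N m and let go, then seated the cap fully down over it within about 1.5 mm of centre; the beaker, bottle and wrench look unmoved, and the job is handed in (no verdict was returned).

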